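# Lock the assembly turntable

## Robot

A 6-joint arm with a two-finger parallel gripper is mounted at the origin on the work surface. World frame = base frame: x ahead of the robot, y to its left, z up, the work surface at z = 0. Lengths are in mm, angles in rad, forces in N, time in s.
With the tool pointing down it reaches from about 275 to 750 mm from the base axis. Payload 10.2 kg.
Tool frame: the origin (TCP) lies midway between the tips of the shut fingers; the grasp point (between the pads) lies 19 mm behind it (ctrl.tcp_to_grasp is the z of the grasp point in the tool frame, in mm); z points along the fingers, y is the direction in which the jaws open and shut (so a half turn about z gives the same grasp; the last joint's range is limited). The gripper opens to 85 mm and grips with 20 to 120 N. Pads are 22 mm wide; open, the fingers measure 114 mm over their backs; the gripper's body (76 mm by 85 mm) begins 54 mm behind the grasp point. The pads swing forward as they close: fully open they stand 13 mm farther back than shut.
Start: joints at [-1.554, 0.313, 1.498, -0, 1.331, -0.223], TCP at [124.678, -509.987, 210.494] pointing down, gripper open.
Joint ranges: [-2.94, 2.94], [-0.97, 2.17], [0.19, 2.56], [-1.23, 4.37], [0.02, 3.11], [-2.88, 2.88]. Speed limits (rad/s): [2.39, 2.39, 3.01, 3.14, 3.14, 3.14].

## Interface

Orientations are given as a unit quaternion [w, x, y, z].
In Python, from rig import sensors, capture, order, ctrl gives the robot as it stands. The module is installed in compiled form; this text tells all that it offers.
- The arm moves only by the tool play_rows, never from a script. Its argument "deltas" is a list of rows, each a list of 7 numbers: the shift along the world's x, y, z in units of 40 mm (1.0 is 40 mm), then the turn, a rotation vector about the world's x, y, z in units of 6 degrees (1.0 is 6 degrees), then the opening, from -1 (shut) to 1 (fully open). A call has 1 to 8 rows; each row shifts and turns the commanded pose from where the row before left it; what a row does not reach is not made up. A row lasts 1/12 s, in which the tool goes at most 41.7 mm and 7.16 degrees, less where a joint would pass 70% of its speed; a pose out of reach is approached as far as the arm can. A call is refused whole if a number of a shift passes 1 or a number of a turn 1, either way. A call with a gripper value outside its range is refused whole. The fingers move at their own pace and stop on an object; "squeeze" is the grip in N (left out, the last holds). Time passes only in rows, so rows that do not move let the fingers close. It gives the time, the measured TCP pose, the force and the opening at its end, in the units of the state.
- sensors.sense(): the state, without advancing time (a new reading comes with each control period).
- capture(name): name is "scene" or "top"; returns a dict with "pixels" (384x512x3 uint8, red, green, blue), "z_map" (384x512 float32, mm along the optical axis (not along the pixel's ray), 0 where there is no reading), "fx", "fy", "cx", "cy" (pixels), "eye" and "rotation" of the camera in the world. Camera axes: x right, y down, z forward; pixel columns grow to the right and rows downward; lengths in mm; the calibration is good to about 2 mm. A picture is of the moment at which its call begins.
- order.finish_job(): hands the job in, once; it reports no verdict.
The state is a dict: "time_s": time; "joints": joint angles; "dq": joint speeds; "tau": joint torques, N m; "eef_pos": TCP position; "ee_rot": TCP orientation; "force": force on the tool from outside, world axes, zero at the start; "wrist_torque": the same for the moment, N m; "grip_width": opening from 0.0 (shut) to 1.0 (fully open).
Only numpy, scipy, OpenCV 4.12 (cv2) and the standard library are available. Lean on these libraries where they do the work, as an engineer would, in place of code of your own. Each camera call takes 0.05 s, during which the arm holds its last target. There are 200 camera calls.

## Task

Turn the small assembly turntable, by pushing its upright black post, until the slot in its rim faces the steel locking bar; then push the bar fully home into the slot by its upright plate, so that the turntable is locked. Do it all with pushes of the fingers: do not lift the bar, and leave the screwdriver, jar and parts bin where they are. Finish with the robot clear of everything.

Things in the scene. Friction and masses are not known exactly. Their poses are not given: they have to be found in the camera images.
- fixture: Turntable fixture, fixed to the bench: dark steel base plate 220 x 220 x 12 mm. Origin: on the turntable's axis, at bench height; z up. A dark rail 70 mm wide, top 14 mm above the bench, runs out along the fixture's +y axis to y = 270 mm and carries the guide and the locking bar.
- guide (a point): Middle of the rear end of the guide, on the rail's top, fixture y = 178 mm, 14 mm above the bench. The guide: two aluminium walls, each 16 mm thick, tops 32 mm above the bench, from y = 108 to 178 mm, with a 21 mm wide open-topped channel between, in which the bar slides towards the axis (fixture -y).
- disc (a joint): Angle of the green turntable disc (rad), counter-clockwise positive from above; 0 = slot exactly facing the bar. Starts at 0.45 to 1.5, so turn it clockwise; limits -0.6 and 1.9. Turning takes about 2 N at the post; it stays where it is left, and can be pushed back if past. Disc 200 mm across, 16 mm thick, top 30 mm above the bench.
- module (a point): Centre of the top of the perforated metal power module bolted on the disc's middle, 76 x 46 mm, 62 mm above the bench (dark terminal strip to 71 mm). Turns with the disc.
- post (a point): Upright black post on the disc, 16 mm in diameter, 80 mm from the axis, opposite the slot, on a steel foot 28 mm wide and 4 mm high; top 76 mm above the bench. This point is on the post's axis, 54 mm above the bench. Push it sideways to turn the disc.
- slot (a point): Middle of the mouth of the one slot in the disc's rim, 97.5 mm from the axis, at the disc's top (30 mm above the bench). The slot is 24 mm wide, runs 27 mm inward and right through the thickness. Turns with the disc.
- bar: Loose steel locking bar in the channel, 18 mm wide, 15 mm high, about 0.3 kg; 1 to 4 N pushes it. Origin: under the tip of its nose (which tapers over 9 mm), on its underside, 14 mm above the bench; +y runs back along the bar, z up. Fixture y of the nose tip: 112 to 132 mm at the start, 74 mm fully home, when the push plate meets the guide walls.
- plate (a point): Middle of the rear face (away from the disc) of the push plate, 44 mm above the bench, 114 mm behind the nose tip. The plate stands across the bar's rear end: 44 mm wide, 10 mm thick, top 64 mm above the bench.
- screwdriver: Loose screwdriver 170 mm long lying on the bench beside the fixture; leave alone.
- jar: Small loose jar, 40 mm in diameter, 55 mm tall, standing beside the rail; origin at the centre of its underside; leave alone.
- bin: Loose black open parts bin 70 x 100 x 35 mm, beside the fixture; origin at the centre of its underside; leave alone.
Mind the look-alikes: they are no part of the job. There is more than one size of the bar; the one meant has the size given above.

How it is judged (in metres and radians):
On the way, in this order (a step that is already met when the one before it is completed fails the run):
1. the slot faces the bar (value of joint disc between -0.08 and 0.08 rad), for 0.1 s.
2. the bar is pushed home into the slot (all of step 1 and y of bar in the frame of fixture below 0.08 m and x of bar in the frame of fixture between -0.008 and 0.008 m and z of bar in the frame of fixture below 0.019 m and angle between bar's own z axis and vertical below 0.08 rad), for 0.2 s.
At the end, for the whole second after the job is handed in: the disc's slot faces the bar (within 0.08 rad) and the bar lies flat in its channel, home in the slot (nose tip within 6 mm of its home place), both at rest (all of step 2 and linear speed of bar below 0.02 m/s and velocity of joint disc between -0.05 and 0.05 rad/s); the robot touches nothing.
It fails at once if the bar is lifted off its rail (more than 8 mm) or tipped (z of bar in the frame of fixture above 0.022 m or angle between bar's own z axis and vertical above 0.25 rad).
It fails at once if the screwdriver is moved by more than 15 mm (distance of screwdriver from where it was at the start of the episode above 0.015 m).
It fails at once if the jar is moved by more than 15 mm (distance of jar from where it was at the start of the episode above 0.015 m).
It fails at once if the bin is moved by more than 15 mm (distance of bin from where it was at the start of the episode above 0.015 m).
It also fails if it takes over 54 s, if anything falls off the work surface, if the arm or the gripper's body presses on something with over 40 N, if the wrist force passes 120 N, or if a joint passes its speed limit or range.

## Working session

There is one attempt and no reset: what is moved stays moved. The work goes in short steps, Python scripts to look and compute and a tool call to move; the robot and the scene stay as the last step left them, time stands still between calls to the robot, and variables do not carry over. Pictures are saved under pics/ and viewed, about 8 in all and at most 12, crops included, and the job is handed in when it is done.

Besides the shell and the picture viewer there is one more tool, called after ">>>" as name(argument=value, ...), one argument or row to a line, values as JSON. play_rows: Moves the arm, as the interface text tells. Its arguments: {"type":"object","properties":{"deltas":{"type":"array","items":{"type":"array","items":{"type":"number"}}},"squeeze":{"type":"number"}},"required":["deltas"]}

```bash
mkdir -p pics
cat > h.py <<'E'
import numpy as np, cv2
from rig import sensors, capture, order, ctrl
def snap(n,f):
    c=capture(n); cv2.imwrite('pics/'+f+'.png',c['pixels'][:,:,::-1]); np.savez('pics/'+f+'.npz',**c); return c
def world(c,u,v,z=None):
    R=np.array(c['rotation']); e=np.array(c['eye'])
    d=R@np.array([(u-c['cx'])/c['fx'],(v-c['cy'])/c['fy'],1.])
    t=(z-e[2])/d[2] if z is not None else float(c['z_map'][int(round(v)),int(round(u))])
    return e+t*d
E
python3 - <<'E'
from h import *
for n in('top','scene'):
    c=snap(n,n+'0'); print(n,c['eye'],c['rotation'],c['fx'])
    cv2.imwrite(f'pics/{n}0b.png',cv2.resize(c['pixels'][:,:,::-1],(800,600),interpolation=cv2.INTER_CUBIC))
print(sensors.sense())
E
```

```text
top [ 396.11917783  -27.69758056 1211.7083154 ] [ 0.0410737  -0.70571411  0.70574454 -0.04695935] 463.4809086044995
scene [1175.68704729 -646.99066136  716.40351239] [-0.41613265  0.81835492  0.35368053 -0.17899419] 482.9380646235034
{'time_s': 0.1, 'joints': array([-1.55441734e+00,  3.13415321e-01,  1.49836266e+00,  2.23490057e-05,
        1.33098646e+00, -2.23409722e-01]), 'dq': array([ 0.00098764, -0.00025321, -0.00190907,  0.00033541,  0.00018385,
       -0.00035365]), 'tau': array([ 2.53241218e-03, -4.12903798e+01, -2.60142946e+01, -1.41835608e-04,
        3.02349195e-03, -6.56860294e-06]), 'eef_pos': array([ 124.67114283, -509.72625079,  209.98084576]), 'ee_rot': array([-5.81636090e-04,  9.92821425e-01,  1.19604659e-01,  7.13358278e-05]), 'force': array([-0.59796128, -0.12970301,  0.83006701]), 'wrist_torque': array([0.03067184, 0.02526067, 0.06179413]), 'grip_width': 0.997339302520514}
```

View pics/top0b.png

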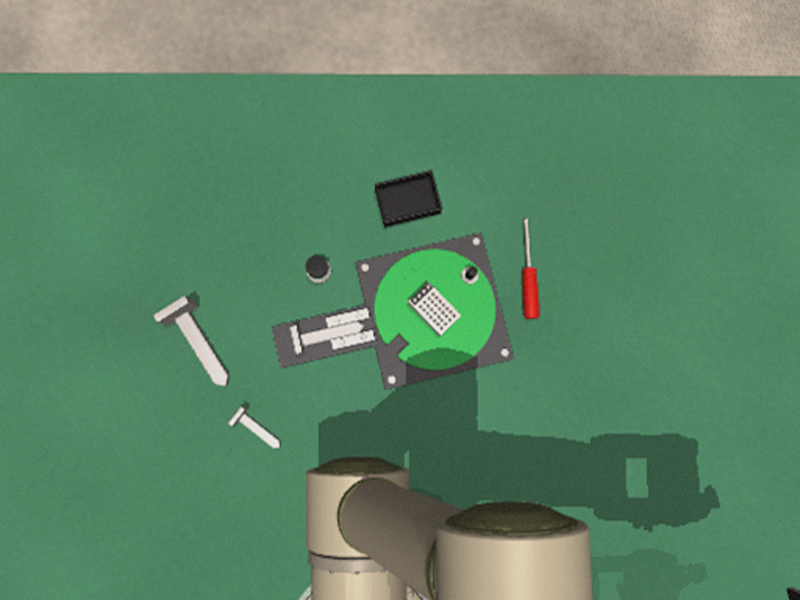

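View pics/scene0b.png

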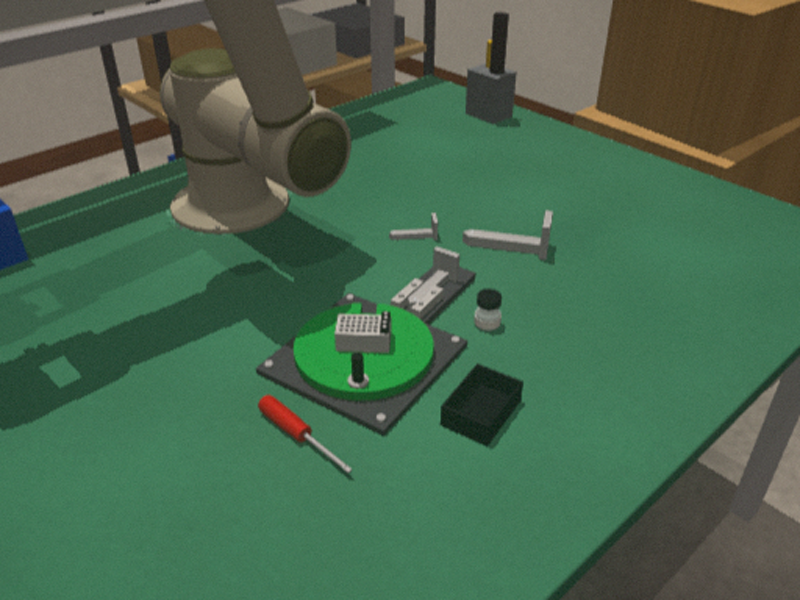

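The top view (800x600) shows the disc centred near (436,310), the post at (470,274), the slot at (400,345) and the bar's plate at (297,339). The jar is at (318,267), the bin at (408,198) and the screwdriver at (530,270). The two bars at the left are look-alikes.

```bash
cat > h.py <<'E'
import numpy as np, cv2
from scipy.spatial.transform import Rotation as Ro
from rig import sensors, capture, order, ctrl
def snap(n,f):
    c=capture(n); cv2.imwrite('pics/'+f+'.png',c['pixels'][:,:,::-1]); np.savez('pics/'+f+'.npz',**c); return c
def world(c,u,v,z=None):
    q=np.array(c['rotation']); R=Ro.from_quat(q,scalar_first=True).as_matrix(); e=np.array(c['eye'])
    d=R@np.array([(u-c['cx'])/c['fx'],(v-c['cy'])/c['fy'],1.])
    t=(z-e[2])/d[2] if z is not None else float(c['z_map'][int(round(v)),int(round(u))])
    return e+t*d
E
python3 - <<'E'
from h import *
np.set_printoptions(precision=1,suppress=True)
c=np.load('pics/top0.npz'); s=.64
im=c['pixels']
P=lambda u,v,z:world(c,u*s,v*s,z)
print('screws',m:=np.mean([P(u,v,12) for u,v in[(365,268),(476,241),(505,352),(391,379)]],0))
hsv=cv2.cvtColor(im,cv2.COLOR_RGB2HSV)
print('hsv disc',hsv[int(330*s),int(470*s)],'mat',hsv[100,100],'shadow disc',hsv[int(360*s),int(450*s)])
for n,u,v,z in[('posttop',471,271,76),('slotmouth',398,345,30),('platetop',297,339,64),('railend1',272,326,14),('railend2',281,367,14),('jar',318,266,55),('bin',408,198,35),('driver tip',526,219,5),('driver end',531,318,12)]:
    print(n,P(u,v,z), 'depth pt',world(c,u*s,v*s))
cr=im[int(220*s):int(400*s),int(255*s):int(555*s)][:,:,::-1]
cv2.imwrite('pics/crop0.png',cv2.resize(cr,None,fx=4.1,fy=4.1,interpolation=cv2.INTER_CUBIC)); print(cr.shape,int(220*s),int(255*s))
E
```

```text
screws [ 530.4 -117.8   12. ]
hsv disc [ 66 156 194] mat [ 71 103 136] shadow disc [ 67 157 128]
posttop [ 584.7 -171.9   76. ] depth pt [ 584.5 -171.7   77.5]
slotmouth [469.9 -56.6  30. ] depth pt [471.1 -57.1  11. ]
platetop [477.3 104.3  64. ] depth pt [477.5 104.5  61.7]
railend1 [502.4 151.7  14. ] depth pt [502.5 151.8  13.6]
railend2 [434.7 135.7  14. ] depth pt [435.2 137.4   1.5]
jar [596.2  73.1  55. ] depth pt [596.   73.   56.5]
bin [714.7 -73.8  35. ] depth pt [724.  -75.1   0.9]
driver tip [ 686.5 -276.2    5. ] depth pt [ 684.5 -274.5   13.2]
driver end [ 516.1 -279.    12. ] depth pt [ 517.6 -282.2   -3.3]
(116, 192, 3) 140 163
```

View pics/crop0.png

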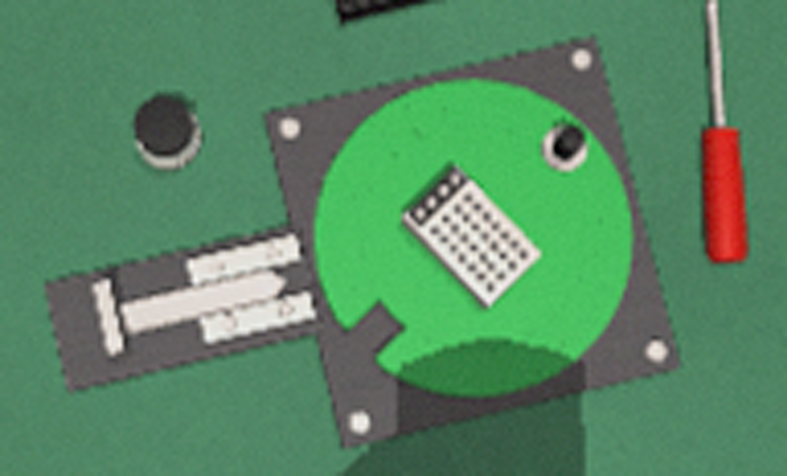

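Run:
```python
from h import *
np.set_printoptions(precision=1,suppress=True)
c=np.load('pics/top0.npz')
P=lambda u,v,z:world(c,163+u/4.1,140+v/4.1,z)[:2]
sc=[P(u,v,12) for u,v in[(290,128),(582,60),(656,350),(360,422)]]
C=np.mean(sc,0); print('C',C)
hsv=cv2.cvtColor(c['pixels'],cv2.COLOR_RGB2HSV)
m=((hsv[...,1]>140)&(abs(hsv[...,0].astype(int)-66)<6)).astype(np.uint8)
cn=max(cv2.findContours(m,0,2)[0],key=cv2.contourArea)
(u,v),r=cv2.minEnclosingCircle(cn); C2=world(c,u,v,30)[:2];print('disc circle',C2,r)
ax=(sc[0]+sc[3]-sc[1]-sc[2]); a1=np.arctan2(ax[1],ax[0])
e=(P(46,282,14)+P(70,388,14))/2; d=e-C; a2=np.arctan2(d[1],d[0]); print('yaxis dir deg',np.degrees([a1,a2]),np.hypot(*d))
yv=d/np.hypot(*d); xv=np.array([yv[1],-yv[0]]); print('y',yv.round(3),'x',xv.round(3))
F=lambda p:((p-C)@xv,(p-C)@yv)
post=P(568,140,76);print('post',post,F(post)); slot=P(361,343,30); print('slot',F(slot))
print('disc ang', np.degrees(np.arctan2(*F(post)[::-1]))+90, np.degrees(np.arctan2(*F(slot)[::-1]))-90)
print('nose',F(P(286,284,25)),'plate top',F(P(108,316,64)),P(108,316,64),'guide rear',F(P(195,300,32)),'jar',F(P(166,123,55)))
```

```text
C [ 530.  -118.3]
disc circle [ 529.6 -116.2] 38.58683776855469
yaxis dir deg [103.5 103.2] 268.58061865478356
y [-0.2  1. ] x [1.  0.2]
post [ 583.  -172.1] (np.float64(39.2443998775052), np.float64(-64.4987229976518))
slot (np.float64(-49.37670562717384), np.float64(84.51849424488427))
disc ang 31.31852043151879 30.29397854443512
nose (np.float64(-2.459421629943299), np.float64(121.62562842637986)) plate top (np.float64(-0.3598037656315453), np.float64(230.54396744170216)) [477.1 106.1] guide rear (np.float64(0.0860719287294179), np.float64(178.9252257644914)) jar (np.float64(108.73975428379387), np.float64(171.17632311154262))
```

The disc stands at about 0.54 rad, with the fixture centre at (530,-117.5) and fixture +y pointing at about 103.4°. The tool is already aligned with the fixture. Next I move to the +x side of the post with the fingers shut.

>>> play_rows(
  deltas=[
    [0.75,0.57,0,0,0,0,-1],
    [0.75,0.57,0,0,0,0,-1],
    [0.75,0.57,0,0,0,0,-1],
    [0.75,0.57,0,0,0,0,-1],
    [0.75,0.57,0,0,0,0,-1],
    [0.75,0.57,0,0,0,0,-1],
    [0.75,0.57,0,0,0,0,-1],
    [0.75,0.57,0,0,0,0,-1],
  ],
  squeeze=40,
)

```text
time_s: 0.77
eef_pos: [365.8, -326.1, 210.4]
ee_rot: [-0.0, 0.993, 0.12, -0.0]
force: [1.0, -0.2, 0.1]
grip_width: 0.003
```

>>> play_rows(
  deltas=[
    [0.75,0.57,0,0,0,0,-1],
    [0.75,0.57,0,0,0,0,-1],
    [0.75,0.57,0,0,0,0,-1],
    [0.75,0.57,0,0,0,0,-1],
    [0.75,0.57,0,0,0,0,-1],
    [0.75,0.57,0,0,0,0,-1],
    [0.75,0.57,0,0,0,0,-1],
    [0.75,0.57,0,0,0,0,-1],
  ],
)

```text
time_s: 1.43
eef_pos: [605.8, -143.6, 210.1]
ee_rot: [-0.0, 0.993, 0.12, -0.0]
force: [0.9, -0.6, 1.0]
grip_width: -0.004
```

>>> play_rows(
  deltas=[
    [0.35,-0.56,0,0,0,0,-1],
    [0,0,-0.9,0,0,0,-1],
    [0,0,-0.9,0,0,0,-1],
    [0,0,-0.9,0,0,0,-1],
    [0,0,-0.9,0,0,0,-1],
    [0,0,-0.5,0,0,0,-1],
    [0,0,0,0,0,0,-1],
  ],
)

```text
time_s: 2.02
eef_pos: [615.9, -166.4, 41.1]
ee_rot: [-0.003, 0.993, 0.12, -0.004]
force: [-0.8, 0.1, 0.2]
grip_width: 0.002
```

Run:
```python
from h import *
c=snap('scene','scene1')
cr=c['pixels'][150:320,140:360][:,:,::-1]
cv2.imwrite('pics/s1c.png',cv2.resize(cr,None,fx=3.5,fy=3.5,interpolation=cv2.INTER_CUBIC)); print(sensors.sense()['eef_pos'])
```

```text
[ 617.52632154 -167.08297677   44.47104113]
```

View pics/s1c.png

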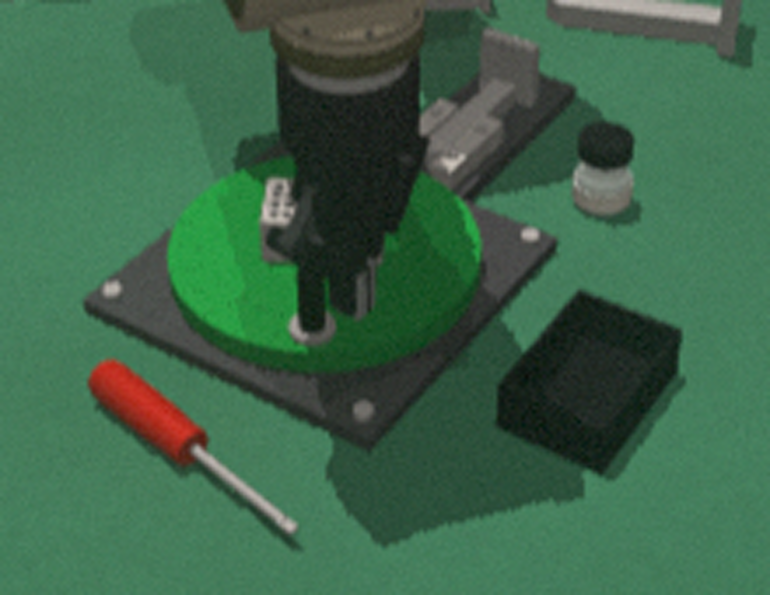

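The shut fingers stand just to the +x side of the post (crop: post at (312,290), fingertip at (360,300)), clear of the module and the bin. Now I push.

>>> play_rows(
  deltas=[
    [-0.13,-0.063,0,0,0,0,-1],
    [-0.13,-0.063,0,0,0,0,-1],
    [-0.13,-0.063,0,0,0,0,-1],
    [-0.13,-0.063,0,0,0,0,-1],
    [-0.13,-0.063,0,0,0,0,-1],
    [-0.13,-0.063,0,0,0,0,-1],
    [-0.13,-0.063,0,0,0,0,-1],
    [-0.13,-0.063,0,0,0,0,-1],
  ],
)

```text
time_s: 2.73
eef_pos: [577.0, -188.3, 47.4]
ee_rot: [0.001, 0.993, 0.12, 0.001]
force: [3.4, 0.1, 1.1]
grip_width: 0.003
```

>>> play_rows(
  deltas=[
    [-0.05,-0.025,0,0,0,0,-1],
    [-0.05,-0.025,0,0,0,0,-1],
    [0,0,0,0,0,0,-1],
    [0,0,0,0,0,0,-1],
  ],
)

```text
time_s: 3.07
eef_pos: [572.6, -189.5, 46.2]
ee_rot: [-0.0, 0.993, 0.12, -0.001]
force: [-0.7, 0.2, 0.5]
grip_width: -0.001
```

Run:
```python
from h import *
c=snap('top','top2')
cr=c['pixels'][140:256,163:355][:,:,::-1]
cv2.imwrite('pics/t2c.png',cv2.resize(cr,None,fx=4.1,fy=4.1,interpolation=cv2.INTER_CUBIC)); print(sensors.sense()['eef_pos'],sensors.sense()['force'])
```

```text
[ 572.68429138 -189.47129712   46.1416549 ] [ 0.04004236 -0.48940912  0.02859676]
```

View pics/t2c.png

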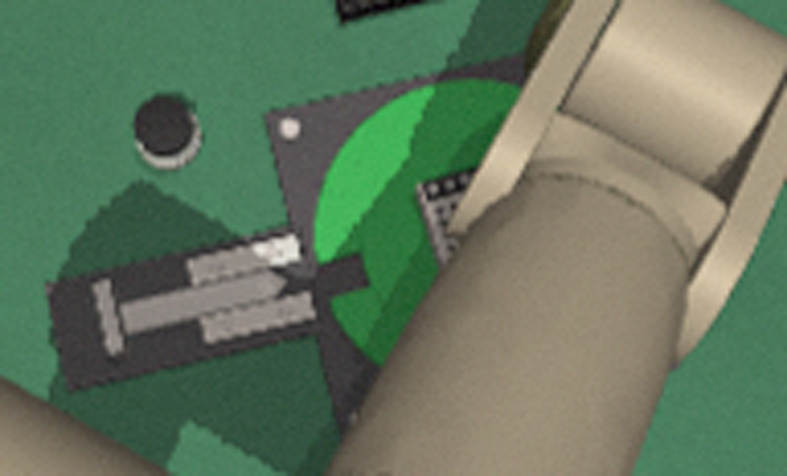

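The slot is now visible at crop (345,277), almost facing the bar. I'll compute the angle that remains.

Run:
```python
from h import *
np.set_printoptions(precision=1,suppress=True)
C=np.array([530,-117.5]);a=np.radians(103.4);yv=np.array([np.cos(a),np.sin(a)]);xv=np.array([yv[1],-yv[0]])
c=np.load('pics/top2.npz')
F=lambda u,v,z:np.array([(world(c,u,v,z)[:2]-C)@xv,(world(c,u,v,z)[:2]-C)@yv])
hsv=cv2.cvtColor(c['pixels'],cv2.COLOR_RGB2HSV)
m=((hsv[...,1]>130)&(abs(hsv[...,0].astype(int)-66)<7))
# polar scan at disc top: fixture pts -> pixels by inverse mapping of pixel grid
vv,uu=np.mgrid[195:225,225:275]
pts=np.array([[*F(u,v,30),m[v,u],u,v] for u,v in zip(uu.ravel(),vv.ravel())])
r=np.hypot(pts[:,0],pts[:,1]);th=np.degrees(np.arctan2(-pts[:,0],pts[:,1]))
k=(r>77)&(r<92)&(abs(th)<20)
print('nongreen mean th',th[k&(pts[:,2]==0)].mean(),th[k&(pts[:,2]==0)].min(),th[k&(pts[:,2]==0)].max(),(k&(pts[:,2]==0)).sum())
for u,v,n in[(358,256,'in1'),(370,287,'in2'),(316,264,'m1'),(330,300,'m2')]:print(n,F(163+u/4.1,140+v/4.1,30))
# bar & guide
for u,v,z,n in[(286,282,25,'nose'),(108,316,64,'plate'),(195,298,32,'guide')]:print(n,F(163+u/4.1,140+v/4.1,z))
p=sensors.sense()['eef_pos'][:2]-C; print('tool',p@xv,p@yv)
```

```text
nongreen mean th 3.168078779199572 -5.013842881228276 11.361209982181386 53
in1 [ 4.  73.1]
in2 [-16.6  70.3]
m1 [ 5.2 99.8]
m2 [-18.7  96.5]
nose [ -0.9 120.6]
plate [  0.3 229.8]
guide [  1.8 177.9]
tool 24.84305181500938 -79.90393679767134
```

>>> play_rows(
  deltas=[
    [-0.035,-0.008,0,0,0,0,-1],
    [-0.035,-0.008,0,0,0,0,-1],
    [-0.035,-0.008,0,0,0,0,-1],
    [-0.035,-0.008,0,0,0,0,-1],
    [0,0,0,0,0,0,-1],
    [0,0,0,0,0,0,-1],
  ],
)

```text
time_s: 3.62
eef_pos: [567.2, -191.0, 46.5]
ee_rot: [-0.0, 0.993, 0.12, -0.0]
force: [0.5, 0.9, 0.2]
grip_width: -0.002
```

```bash
cat > ang.py <<'E'
from h import *
np.set_printoptions(precision=1,suppress=True)
C=np.array([530,-117.5]);a=np.radians(103.4);yv=np.array([np.cos(a),np.sin(a)]);xv=np.array([yv[1],-yv[0]])
def ang(f):
    c=snap('top',f)
    F=lambda u,v,z:np.array([(world(c,u,v,z)[:2]-C)@xv,(world(c,u,v,z)[:2]-C)@yv])
    hsv=cv2.cvtColor(c['pixels'],cv2.COLOR_RGB2HSV)
    m=((hsv[...,1]>130)&(abs(hsv[...,0].astype(int)-66)<7))
    vv,uu=np.mgrid[195:225,225:275]
    pts=np.array([[*F(u,v,30),m[v,u]] for u,v in zip(uu.ravel(),vv.ravel())])
    r=np.hypot(pts[:,0],pts[:,1]);th=np.degrees(np.arctan2(-pts[:,0],pts[:,1]))
    k=(r>77)&(r<92)&(abs(th)<20)&(pts[:,2]==0)
    p=sensors.sense()['eef_pos'][:2]-C
    print('th',th[k].mean(),th[k].min(),th[k].max(),k.sum(),'tool',p@xv,p@yv,sensors.sense()['force'])
    return c
E
python3 -c "
from ang import *
ang('top3')"
```

```text
th -0.41757008378239313 -8.475812633654412 7.556618217448448 53 tool 19.200357495072655 -80.10731153490903 [-0.1  0.8  0.1]
```

The disc is at about 0. I back away, rise and move over behind the plate.

>>> play_rows(
  deltas=[
    [0.5,0.12,0,0,0,0,-1],
    [0.5,0.12,0.2,0,0,0,-1],
    [0,0,0.95,0,0,0,-1],
    [0,0,0.95,0,0,0,-1],
    [0,0,0.9,0,0,0,-1],
    [-0.35,0.85,0,0,0,0,-1],
    [-0.35,0.85,0,0,0,0,-1],
    [-0.35,0.85,0,0,0,0,-1],
  ],
)

```text
time_s: 4.33
eef_pos: [564.5, -78.5, 166.8]
ee_rot: [0.0, 0.993, 0.119, 0.0]
force: [0.6, 1.0, -0.9]
grip_width: 0.001
```

>>> play_rows(
  deltas=[
    [-0.36,0.85,0,0,0,0,-1],
    [-0.36,0.85,0,0,0,0,-1],
    [-0.36,0.85,0,0,0,0,-1],
    [-0.36,0.85,0,0,0,0,-1],
    [-0.36,0.85,0,0,0,0,-1],
    [-0.36,0.85,0,0,0,0,-1],
    [-0.36,0.85,0,0,0,0,-1],
    [0,0,0,0,0,0,-1],
  ],
)

```text
time_s: 5.0
eef_pos: [461.9, 163.0, 166.7]
ee_rot: [-0.001, 0.993, 0.122, -0.001]
force: [-0.7, -0.6, 0.5]
grip_width: 0.003
```

```bash
python3 -c "
from ang import *
c=ang('top4');print(sensors.sense()['eef_pos'])
cr=c['pixels'][140:256,143:335][:,:,::-1]
cv2.imwrite('pics/t4c.png',cv2.resize(cr,None,fx=4.1,fy=4.1,interpolation=cv2.INTER_CUBIC))"
```

```text
th -1.019678145725173 -8.777184198258071 7.139268588713361 53 tool -0.4197533271059888 286.25170997544814 [ 0.1 -0.1  0.4]
[463.3 160.9 166.7]
```

View pics/t4c.png

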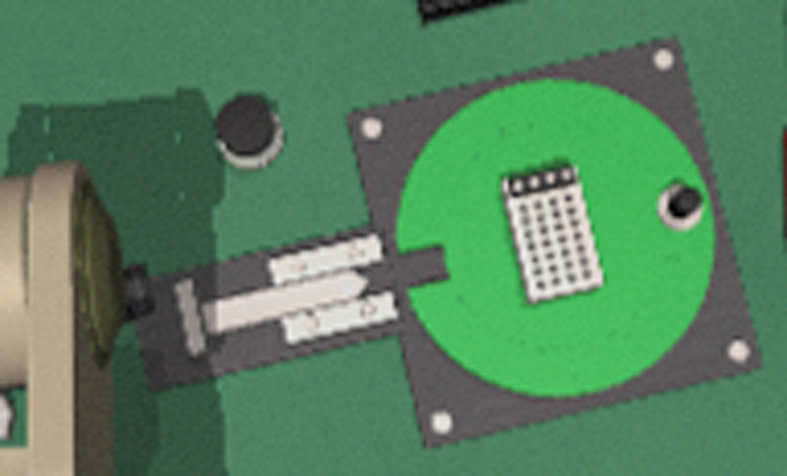

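The slot at crop (430,265) lines up with the bar, whose nose is at (366,284), and the module's edge is parallel to the fixture. The fingers are behind the plate and clear of the jar, so I descend and push.

>>> play_rows(
  deltas=[
    [0,0,-0.85,0,0,0,-1],
    [0,0,-0.85,0,0,0,-1],
    [0,0,-0.85,0,0,0,-1],
    [0,0,-0.7,0,0,0,-1],
    [0,0,-0.15,0,0,0,-1],
    [0,0,0,0,0,0,-1],
    [0,0,0,0,0,0,-1],
  ],
)

```text
time_s: 5.63
eef_pos: [465.7, 158.2, 31.7]
ee_rot: [0.0, 0.993, 0.119, 0.001]
force: [0.7, 1.0, 0.6]
grip_width: 0.002
```

>>> play_rows(
  deltas=[
    [0.029,-0.122,0,0,0,0,-1],
    [0.029,-0.122,0,0,0,0,-1],
    [0.029,-0.122,0,0,0,0,-1],
    [0.029,-0.122,0,0,0,0,-1],
    [0.029,-0.122,0,0,0,0,-1],
    [0.029,-0.122,0,0,0,0,-1],
    [0.029,-0.122,0,0,0,0,-1],
    [0.029,-0.122,0,0,0,0,-1],
  ],
)

```text
time_s: 6.3
eef_pos: [474.1, 119.2, 30.6]
ee_rot: [-0.0, 0.993, 0.12, 0.0]
force: [-1.5, 2.4, 1.9]
grip_width: 0.002
```

>>> play_rows(
  deltas=[
    [0.022,-0.092,0,0,0,0,-1],
    [0.022,-0.092,0,0,0,0,-1],
    [0.022,-0.092,0,0,0,0,-1],
    [0.022,-0.092,0,0,0,0,-1],
    [0,0,0,0,0,0,-1],
  ],
)

```text
time_s: 6.72
eef_pos: [477.7, 104.2, 30.5]
ee_rot: [0.0, 0.993, 0.119, 0.0]
force: [-0.0, -0.1, 0.2]
grip_width: 0.002
```

```bash
python3 -c "
from ang import *
c=ang('top5')
cr=c['pixels'][140:256,143:335][:,:,::-1]
cv2.imwrite('pics/t5c.png',cv2.resize(cr,None,fx=4.1,fy=4.1,interpolation=cv2.INTER_CUBIC))"
```

```text
th -0.8704953370226176 -8.6312659664476 7.139268588713361 52 tool 0.41803360224134617 227.95880655038636 [-0.2 -0.3 -0.1]
```

View pics/t5c.png

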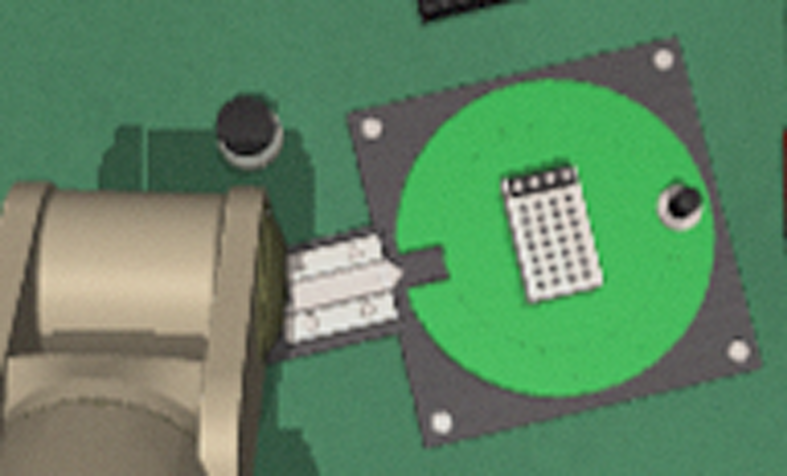

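The nose at crop (402,273) is right at the slot mouth and centred. About 25 mm remains.

>>> play_rows(
  deltas=[
    [0.018,-0.075,0,0,0,0,-1],
    [0.018,-0.075,0,0,0,0,-1],
    [0.018,-0.075,0,0,0,0,-1],
    [0.018,-0.075,0,0,0,0,-1],
    [0,0,0,0,0,0,-1],
  ],
)

```text
time_s: 7.18
eef_pos: [480.5, 92.2, 30.5]
ee_rot: [0.0, 0.993, 0.119, -0.0]
force: [0.2, 0.5, 0.2]
grip_width: -0.001
```

>>> play_rows(
  deltas=[
    [0.017,-0.073,0,0,0,0,-1],
    [0.017,-0.073,0,0,0,0,-1],
    [0.017,-0.073,0,0,0,0,-1],
    [0.012,-0.049,0,0,0,0,-1],
    [0,0,0,0,0,0,-1],
    [0,0,0,0,0,0,-1],
  ],
)

```text
time_s: 7.68
eef_pos: [483.0, 81.9, 30.5]
ee_rot: [0.0, 0.993, 0.119, 0.0]
force: [0.1, -0.2, 0.4]
grip_width: 0.0
```

>>> play_rows(
  deltas=[
    [0.012,-0.049,0,0,0,0,-1],
    [0,0,0,0,0,0,-1],
    [0,0,0,0,0,0,-1],
  ],
)

```text
time_s: 7.93
eef_pos: [483.2, 80.5, 30.5]
ee_rot: [-0.0, 0.993, 0.12, -0.0]
force: [-0.7, 4.4, 2.1]
grip_width: 0.002
```

```bash
python3 -c "
from ang import *
ang('top6')"
```

```text
th -0.8704953370226176 -8.6312659664476 7.139268588713361 52 tool 0.4028717793069325 203.45316359253462 [-1.1  4.3  1.3]
```

>>> play_rows(
  deltas=[
    [0.012,-0.049,0,0,0,0,-1],
    [0,0,0,0,0,0,-1],
    [0,0,0,0,0,0,-1],
    [0,0,0,0,0,0,-1],
  ],
)

```text
time_s: 8.32
eef_pos: [483.2, 80.0, 30.7]
ee_rot: [-0.002, 0.993, 0.119, -0.0]
force: [-3.2, 14.7, 5.8]
grip_width: 0.0
```

The tool stopped moving while the force rose to 15 N, so the plate is against the guide walls. Now I back off, rise and move clear.

>>> play_rows(
  deltas=[
    [-0.06,0.24,0,0,0,0,-1],
    [-0.17,0.73,0,0,0,0,-1],
    [-0.17,0.73,0,0,0,0,-1],
    [0,0,0.9,0,0,0,-1],
    [0,0,0.9,0,0,0,-1],
    [0,0,0.9,0,0,0,-1],
    [-0.3,0.8,0.5,0,0,0,-1],
    [-0.3,0.8,0,0,0,0,-1],
  ],
)

```text
time_s: 8.98
eef_pos: [446.0, 210.5, 163.1]
ee_rot: [0.0, 0.993, 0.118, 0.004]
force: [1.4, -0.4, -0.6]
grip_width: -0.002
```

>>> play_rows(
  deltas=[
    [-0.3,0.8,0,0,0,0,-1],
    [-0.3,0.8,0,0,0,0,-1],
    [0,0,0,0,0,0,-1],
    [0,0,0,0,0,0,-1],
    [0,0,0,0,0,0,-1],
  ],
)

```text
time_s: 9.4
eef_pos: [420.0, 273.7, 158.4]
ee_rot: [0.0, 0.993, 0.12, 0.0]
force: [0.2, -0.2, -0.1]
grip_width: 0.0
```

```bash
python3 -c "
from ang import *
c=ang('top7')
cr=c['pixels'][130:256,143:335][:,:,::-1]
cv2.imwrite('pics/t7c.png',cv2.resize(cr,None,fx=4.1,fy=4.1,interpolation=cv2.INTER_CUBIC))"
```

```text
th -0.8704953370226176 -8.6312659664476 7.139268588713361 52 tool -16.17727854976161 405.65631878940076 [ 0.7 -0.2 -0.2]
```

View pics/t7c.png

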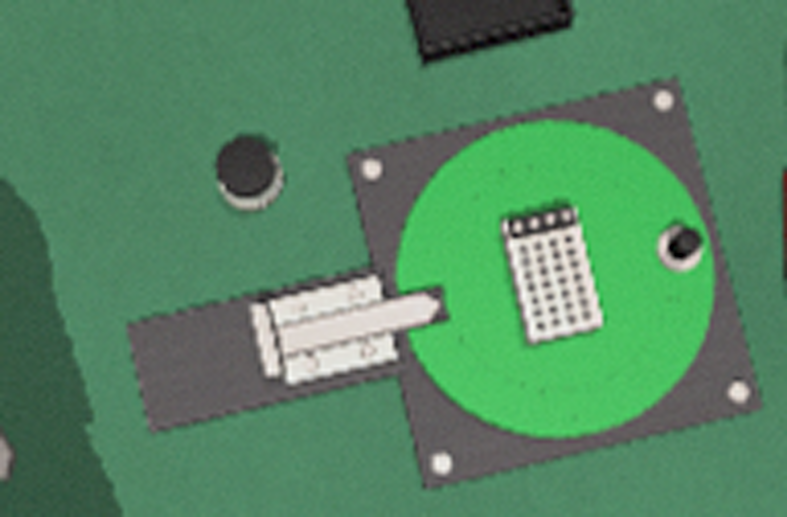

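The bar is fully in the slot: its nose at crop (438,304) is near the slot's inner end, and the plate at (266,338) is against the guide walls. The jar, bin and screwdriver show no movement, and the robot is clear, so I hand in.

```bash
python3 -c "
from rig import order
print(order.finish_job())"
```

```text
the job is handed in; nothing more can be done
None
```

The turntable is locked and the job is handed in; `finish_job()` gives no verdict, so what follows is from my own checks.

- **Turning:** I pushed the post clockwise from about 0.54 rad. After a fine correction from the camera, the disc stood at about -0.4° (-0.007 rad); later images read -0.9° to -1.0°. All of these are well inside the 0.08 rad limit.
- **Locking:** I pushed the bar by its plate until the tool stopped advancing and the force rose from about 4 N to 15 N. The tool stopped where I expected it with the bar home, so the plate is against the guide walls.
- **Last picture:** The bar's nose is near the inner end of the slot and the plate is against the walls. The jar shows no visible movement, nor do the parts of the bin and screwdriver in view. The robot was clear and the force read about zero. The job took about 9.5 s of the 54 s.

One check was weaker than it looks: the disc angle read exactly the same from when the bar reached the slot mouth to the end. Once the bar was in the slot, that reading could no longer tell the slot from the bar. The final alignment therefore rests on the bar having gone fully in and on the picture.

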